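# Unclip and uncover the crate of turned knobs

## Robot

A 7-joint arm with a two-finger parallel gripper is mounted at the origin on the work surface. World frame = base frame: x ahead of the robot, y to its left, z up, the work surface at z = 0. Lengths are in m, angles in rad, forces in N, time in s.
With the tool pointing down it reaches from about 0.4 to 0.875 m from the base axis. Payload 19.3 kg.
Tool frame: the origin (TCP) lies midway between the tips of the shut fingers; the grasp point (between the pads) lies 19 mm behind it; z points along the fingers, y is the line along which they close (so a half turn about z gives the same grasp; the last joint's range is limited). The gripper opens to 85 mm and grips with 20 to 120 N. Pads are 22 mm wide; open, the fingers measure 114 mm over their backs; the gripper's body (76 mm by 85 mm) begins 54 mm behind the grasp point. The pads swing forward as they close: fully open they stand 13 mm farther back than shut.
Start: joints at [1.11, 0.521, -0.036, 1.599, 0.021, 1.021, -0.113], TCP at [0.238, -0.578, 0.231] pointing down, gripper open.
Joint ranges: [-2.91, 2.91], [-0.3, 2.13], [-1.5, 1.42], [0.17, 2.43], [-1.26, 4.41], [0.16, 1.93], [-2.52, 2.52]. Speed limits (rad/s): [1.89, 1.89, 2.39, 2.39, 3.01, 3.01, 3.01].

## Interface

Orientations are given as [roll, pitch, yaw] about the fixed x, y, z axes, in that order (R = Rz(yaw) Ry(pitch) Rx(roll)).
In Python, from workcell import * gives the robot as it stands. The module is installed in compiled form; this text tells all that it offers.
- The arm moves only by the tool play_rows, never from a script. Its argument "deltas" is a list of rows, each a list of 7 numbers: the shift along the tool's x, y, z in units of 500 mm (1.0 is 500 mm), then the turn, a rotation vector about the tool's x, y, z in units of 120 degrees (1.0 is 120 degrees), then the closure, from 0 (fully open) to 1 (shut). A call has 1 to 10 rows; each row is the pose to reach, as a shift and turn from the pose commanded when the call began, along the tool's axes at that moment; what a row does not reach only later rows make up. A row lasts 1/10 s, in which the tool goes at most 50 mm and 8.59 degrees, less where a joint would pass 70% of its speed; a pose out of reach is approached as far as the arm can. A call with a number of a shift or a turn outside -1 to 1 is refused whole. A call with a gripper value outside its range is refused whole. The fingers move at their own pace and stop on an object; "newtons" is the grip in N (left out, the last holds). Time passes only in rows, so rows that repeat a pose let the fingers close. It gives the time, the measured TCP pose, the force, the opening and the grip force at its end, in the units of the state.
- observe(): the state, without advancing time (a new reading comes with each control period).
- grab_frame(name): name is "side" or "top"; returns the picture (480x640x3 uint8, red, green, blue); there is no depth.
- get_calibration(name): a dict with "fovy" (degrees; the focal length in pixels is half the picture's height over the tangent of half this angle, whatever the lens; pixels are square), "cx", "cy" (the principal point, pixels), "xyz" and "rotation" of the camera in the world. Camera axes: x right, y down, z forward; pixel columns grow to the right and rows downward; lengths in m; the calibration is good to about 2 mm. A picture is of the moment at which its call begins. get_calibration takes no time and is no camera call.
- job_done(): hands the job in; it is judged then, once.
The state is a dict: "clock": time; "qpos": joint angles; "qd": joint speeds; "joint_efforts": joint torques, N m; "position": TCP position; "tool_rot": TCP orientation; "force": force on the tool from outside, world axes, zero at the start; "moment": the same for the moment, N m; "grip_width": finger opening in m; "finger_force": force on a finger pad.
Only numpy, scipy, OpenCV 4.12 (cv2) and the standard library are available. Lean on these libraries where they do the work, as an engineer would, in place of code of your own. Each camera call takes 0.05 s, during which the arm holds its last target. There are 200 camera calls.

## Task

Open the green crate of turned knobs: swing both red-gripped wire bails off the lid's ends, easing each one over by hand and down onto its stop without letting it whip round under its spring. Then lift the lid off by its handle and set it down, without dropping it, flat and handle up on the cork-topped stand, centred and lengthwise on it. Leave the crate where it stands and do not disturb the other things on the bench.

Things in the scene. Friction and masses are not known exactly. Their poses are not given: they have to be found in the camera images.
- crate: Green open-topped wooden crate, 140 mm (x) by 200 mm (y) by 90 mm high, loose on the bench, about 2.6 kg with its contents; it slides or tips if pushed or pulled hard. Origin: centre of its underside, z up. A bail is hinged at each end (its +y and -y ends).
- bail_a (a joint): Hinge angle (rad) of the sprung bail at the crate's +y end: 0 clipped over the lid, growing as it swings up and outward, 2.35 at its rigid stop, level and pointing away from the crate. An over-centre spring drives it shut below 0.95, open above (3 to 5 N at the grip, none near 0.95). Let go between its ends it whips round at 5 to 10 rad/s; let go within 3 mm of the stop it lies quietly.
- bail_a_grip (a point): Centre of the red grip of the +y bail: cylinder 20 mm thick, 60 mm long, parallel to the crate's x, between two 5 mm wire legs 68 mm apart. It spins freely on its axis, so fingers pinching it across its diameter, between the legs, can keep their tilt through the swing. 64 mm from the hinge line. Shut, it is 24 mm above the lid's top (14 mm free under it), 34 mm inboard of the lid's edge.
- bail_a_hinge (a point): Middle of the hinge line of the bail at the crate's +y end; the line runs along the crate's x axis, 78 mm above the crate's underside, 114 mm from its middle. From the hinge, the shut grip is 44 mm inboard and 46 mm up; open on its stop it is 64 mm outboard, level with the hinge.
- bail_b (a joint): Hinge angle (rad) of the sprung bail at the crate's -y end: 0 clipped over the lid, growing as it swings up and outward, 2.35 at its rigid stop, level and pointing away from the crate. An over-centre spring drives it shut below 0.95, open above (3 to 5 N at the grip, none near 0.95). Let go between its ends it whips round at 5 to 10 rad/s; let go within 3 mm of the stop it lies quietly.
- bail_b_grip (a point): Centre of the red grip of the -y bail: cylinder 20 mm thick, 60 mm long, parallel to the crate's x, between two 5 mm wire legs 68 mm apart. It spins freely on its axis, so fingers pinching it across its diameter, between the legs, can keep their tilt through the swing. 64 mm from the hinge line. Shut, it is 24 mm above the lid's top (14 mm free under it), 34 mm inboard of the lid's edge.
- bail_b_hinge (a point): Middle of the hinge line of the bail at the crate's -y end; the line runs along the crate's x axis, 78 mm above the crate's underside, 114 mm from its middle. From the hinge, the shut grip is 44 mm inboard and 46 mm up; open on its stop it is 64 mm outboard, level with the hinge.
- lid: Plywood lid, 148 mm (x) by 208 mm (y), 10 mm thick, about 0.4 kg, lying on the crate's rim with the same axes as the crate. Origin: centre of the plate's underside, z up. A plug 118 x 178 mm reaches 8 mm below the plate, into the crate with 5 mm play all round, so on a flat support the origin stands 8 mm above it.
- lid_handle (a point): Centre of the lid's dark wooden handle: a bar 18 mm in diameter, 100 mm long, along the lid's x axis, 40 mm above the lid's origin (30 mm above the lid's upper face), on two 14 mm posts 38 mm either side of the middle.
- stand: Fixed brown wooden stand for the lid with a cork top, 230 mm (x) by 170 mm (y), its top 30 to 50 mm above the bench. Origin 50 mm below the centre of its top. The lid's long side (its y) goes along the stand's long side (its x), either way round.
- stand_top (a point): Centre of the stand's cork top face.
- spindle: Bystander: turned pale wooden spindle, 130 mm long, 32 mm thick, lying; origin under its middle.
- mallet: Bystander: hammer with a pale wooden handle, 200 mm long, lying.
- brush: Bystander: brush with a dark wooden handle, lying.
- tin: Bystander: tin, 84 mm in diameter, 100 mm high, standing; origin under its middle.
- glue: Bystander: yellow bottle, 60 mm in diameter, 160 mm high, standing; origin under its middle.
- pawn: Bystander: turned wooden skittle, 60 mm in diameter, 100 mm high, standing; origin under its middle.
There are look-alikes about, which are no part of the job. What is shaped like the crate but yellow is not meant.

How it is judged:
By the outcome, as a careful person would: the job done as asked, in the order asked, and still so for the second after the job is handed in, with the robot touching nothing.
It also fails if it takes over 72 s, if anything falls off the work surface, if the arm or the gripper's body presses on something with over 40 N, if the wrist force passes 120 N, or if a joint passes its speed limit or range.

## Working session

There is one attempt and no reset: what is moved stays moved. The work goes in short steps, Python scripts to look and compute and a tool call to move; the robot and the scene stay as the last step left them, time stands still between calls to the robot, and variables do not carry over. Pictures are saved under pics/ and viewed, at most 10 in all, crops included, and the job is handed in when it is done.

Besides the shell and the picture viewer there is one more tool, called by a JSON object that holds its "fn" and its "kwargs", one argument or row to a line. play_rows: Moves the arm, as the interface text tells. Its arguments: {"type":"object","properties":{"deltas":{"type":"array"},"newtons":{"type":"number"}},"required":["deltas"]}

```bash
mkdir -p pics
python3 - <<'E'
from workcell import *
import cv2
s=observe();print({k:s[k] for k in("clock","position","tool_rot","force","grip_width")})
for n in("top","side"):
    print(n,get_calibration(n)); cv2.imwrite(f"pics/{n}0.png",grab_frame(n)[:,:,::-1])
E
```

```text
{'clock': 0.0, 'position': array([ 0.23792455, -0.5775888 ,  0.23074161]), 'tool_rot': array([-3.14048624e+00,  7.07668636e-05,  3.90793912e-01]), 'force': array([-0.02580092, -0.61445185,  0.7454804 ]), 'grip_width': 0.08513599716031629}
top {'fovy': 56.57444380808481, 'cx': 316.7130369647153, 'cy': 241.8298136639361, 'xyz': array([0.43305171, 0.09217709, 1.22240529]), 'rotation': array([-3.04095828,  0.00734556, -1.58771502])}
side {'fovy': 47.93409008597541, 'cx': 331.09850687932396, 'cy': 249.70625152613317, 'xyz': array([0.41459783, 1.02275324, 0.78428725]), 'rotation': array([-2.19858348, -0.01665013, -2.97047904])}
```

View pics/top0.png

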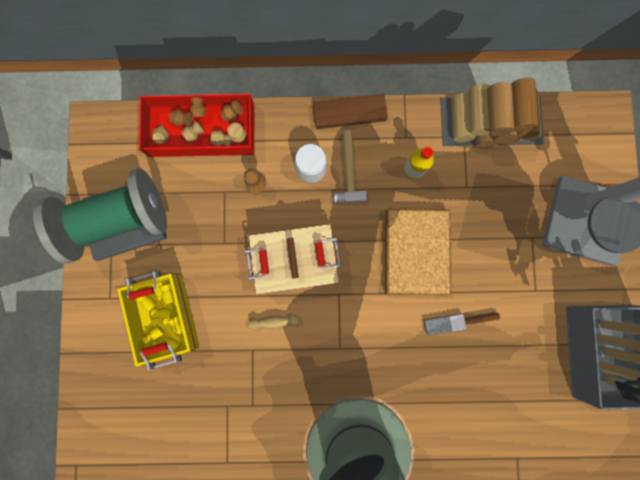

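View pics/side0.png

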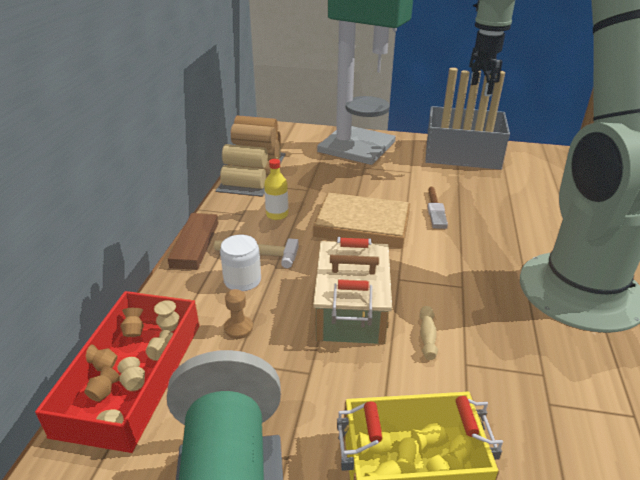

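The top view shows the crate at about (293,258), with red grips at (264,262), its +y end, and (320,254), its -y end. The dark handle is at (292,257) and the cork stand at (418,252). The side view confirms this: grips at (353,285) and (353,242), handle at (354,260), stand at (362,215). Next I'll measure these.

```bash
cat > h.py <<'E'
from workcell import *
import cv2, numpy as np
from scipy.spatial.transform import Rotation as Ro
def cam(n):
    c=get_calibration(n); f=240/np.tan(np.radians(c["fovy"])/2)
    return np.array(c["xyz"]),Ro.from_euler("xyz",c["rotation"]).as_matrix(),f,c["cx"],c["cy"]
def ray(n,p):
    o,R,f,cx,cy=cam(n); return o,R@np.array([(p[0]-cx)/f,(p[1]-cy)/f,1])
def plane(n,p,z):
    o,d=ray(n,p); return o+d*(z-o[2])/d[2]
def tri(pt,ps):
    o1,d1=ray("top",pt);o2,d2=ray("side",ps)
    A=np.c_[d1,-d2];t=np.linalg.lstsq(A,o2-o1,rcond=None)[0]
    a,b=o1+d1*t[0],o2+d2*t[1]; return (a+b)/2,np.linalg.norm(a-b)
def blobs(im,roi,lo,hi,minA=15):
    x0,y0,x1,y1=roi; h=cv2.cvtColor(im,cv2.COLOR_RGB2HSV)
    h[...,0]=(h[...,0].astype(int)+90)%180   # hue shifted: red = 90
    m=np.zeros(im.shape[:2],np.uint8); m[y0:y1,x0:x1]=cv2.inRange(h,lo,hi)[y0:y1,x0:x1]
    out=[]
    for c in cv2.findContours(m,cv2.RETR_EXTERNAL,cv2.CHAIN_APPROX_NONE)[0]:
        if cv2.contourArea(c)>=minA:
            M=cv2.moments(c); out.append((np.array([M["m10"]/M["m00"],M["m01"]/M["m00"]]),M["m00"],cv2.minAreaRect(c)))
    return out
RED=((82,170,80),(98,255,255))
E
python3 - <<'E'
from h import *
T,S=grab_frame("top"),grab_frame("side")
a=blobs(T,(240,215,345,300),*RED); b=blobs(S,(310,225,400,350),*RED)
for q in a+b: print(np.round(q[0],1),q[1],[np.round(v,1) for v in q[2]])
for n,im,roi in(("top",T,(240,215,345,300)),("side",S,(310,235,400,300))):
    for q in blobs(im,roi,(90,60,20),(110,255,110)): print("dark",n,np.round(q[0],1),q[1],[np.round(v,1) for v in q[2]])
    x0,y0,x1,y1=(230,190,470,310) if n=="top" else (290,185,420,355)
    cv2.imwrite(f"pics/{n}c.png",cv2.resize(im[y0:y1,x0:x1,::-1],None,fx=3.3 if n=="top" else 3.4,fy=3.3 if n=="top" else 3.4,interpolation=cv2.INTER_CUBIC))
E
```

```text
[263.5 261.4] 121.0 [array([263.4, 261.5]), array([23.4,  6.4]), np.float64(82.9)]
[319.8 253.9] 126.5 [array([319.6, 253.6]), array([23.5,  6.6]), np.float64(80.5)]
[347.  239.7] 17.5 [array([346.7, 239.8]), array([ 6.6, 12.4]), np.float64(70.0)]
dark top [318.9 294.8] 149.0 [array([320., 296.]), array([ 6., 48.]), np.float64(90.0)]
dark top [341.2 279.6] 55.5 [array([335.5, 279.4]), array([12.3, 17.8]), np.float64(86.2)]
dark top [291.7 257.2] 204.0 [array([291.7, 257.7]), array([38.5,  6.6]), np.float64(81.9)]
dark top [246.1 242.8] 20.0 [array([246.5, 242.5]), array([13.,  3.]), np.float64(90.0)]
dark top [339.7 239.3] 48.5 [array([338.3, 239.2]), array([13.1,  7.5]), np.float64(16.7)]
dark top [338.  227.2] 52.5 [array([338. , 227.5]), array([ 5., 12.]), np.float64(90.0)]
dark top [272.9 227. ] 282.5 [array([281. , 227.5]), array([ 7.5, 74.1]), np.float64(87.8)]
dark side [351.1 264.9] 134.0 [array([353.1, 267.2]), array([47.2, 12.7]), np.float64(4.6)]
```

View pics/topc.png

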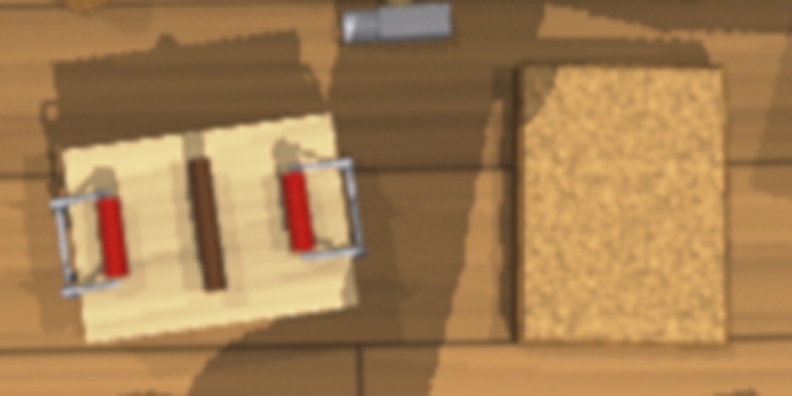

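View pics/sidec.png

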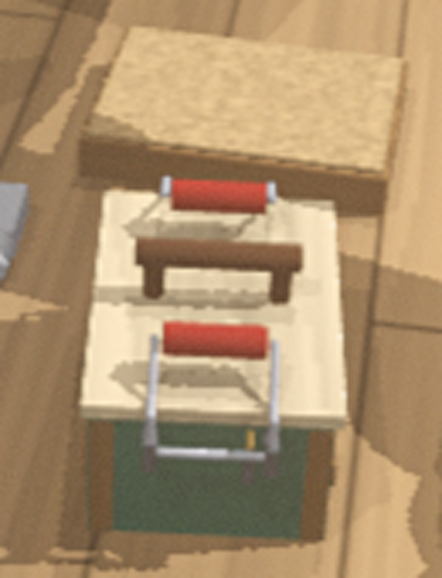

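The top crop shows the lid corners (crop px) at (63,150), (331,113), (357,303), (88,343), and the cork corners at (520,66), (722,66), (727,342), (518,342). In the side crop the grips are at (215,340) and (220,195), the handle bar is at (219,254), and the cork corners are at (127,27), (405,62), (386,172), (85,137).

Run:
```python
from h import *
np.set_printoptions(precision=4,suppress=True)
t=lambda p:np.array(p)/3.3+[230,190]
s=lambda p:np.array(p)/3.4+[290,185]
for nm,pt,ps,z in(("gA",(263.5,261.4),s((215,340)),.124),("gB",(319.8,253.9),s((220,195)),.124),("han",(291.7,257.4),s((219,254)),.130)):
    print(nm,tri(pt,ps),plane("top",pt,z),plane("side",ps,z))
L=np.array([plane("top",t(p),.1) for p in((63,150),(331,113),(357,303),(88,343))])
print("lid",L.mean(0),[np.linalg.norm(L[i]-L[i-1]) for i in range(4)])
e=L[0]-L[1]+L[3]-L[2];print("lid y axis ang",np.arctan2(e[1],e[0])-np.pi/2)
Ls=np.array([plane("side",s(p),.1) for p in((103,190),(334,204),(346,418),(82,414))]);print("lid side",Ls.mean(0))
tc=[(520,66),(722,66),(727,342),(518,342)]; sc=[(127,27),(85,137),(386,172),(405,62)]
# top px order: (+x,+y),(+x,-y),(-x,-y),(-x,+y); side order: far-left(+x,-y),(+x,+y),(-x,+y),(-x,-y)
so=[sc[1],sc[0],sc[3],sc[2]]
for a,b in zip(tc,so): print(tri(t(a),s(b)))
for z in(.03,.04,.05):
    C=np.array([plane("top",t(p),z) for p in tc]);D=np.array([plane("side",s(p),z) for p in so])
    e=C[0]-C[3]+C[1]-C[2];print(z,C.mean(0),D.mean(0),[np.linalg.norm(C[i]-C[i-1]) for i in range(4)],np.arctan2(e[1],e[0]))
```

```text
gA (array([0.4977, 0.2303, 0.1249]), np.float64(0.00036436971773314757)) [0.4979 0.2304 0.124 ] [0.4976 0.2293 0.124 ]
gB (array([0.5138, 0.0913, 0.1261]), np.float64(0.00017148811118473546)) [0.514  0.0913 0.124 ] [0.514  0.0883 0.124 ]
han (array([0.5056, 0.1602, 0.1323]), np.float64(0.0008713514868714503)) [0.5062 0.1604 0.13  ] [0.5055 0.1571 0.13  ]
lid [0.5049 0.1576 0.1   ] [np.float64(0.14886155933878167), np.float64(0.20797313813802845), np.float64(0.14689558865024124), np.float64(0.20630332466103904)]
lid y axis ang 0.12520521477400526
lid side [0.5053 0.1613 0.1   ]
(array([ 0.636 , -0.0935,  0.0341]), np.float64(1.6773277881891915e-05))
(array([ 0.6333, -0.2577,  0.0351]), np.float64(0.00088372221808898))
(array([ 0.4087, -0.2522,  0.0322]), np.float64(0.0012920900103361758))
(array([ 0.4128, -0.0838,  0.0389]), np.float64(0.000897923177176874))
0.03 [ 0.523  -0.1728  0.03  ] [ 0.5234 -0.1798  0.03  ] [np.float64(0.22470601706413554), np.float64(0.1651423735220277), np.float64(0.22443274534825755), np.float64(0.16767496742971724)] -0.03438395568049048
0.04 [ 0.5222 -0.1706  0.04  ] [ 0.522  -0.1638  0.04  ] [np.float64(0.2228215402165481), np.float64(0.16375742182592312), np.float64(0.22255056026939277), np.float64(0.166268776362074)] -0.0343839556804907
0.05 [ 0.5215 -0.1684  0.05  ] [ 0.5205 -0.1479  0.05  ] [np.float64(0.2209370633689608), np.float64(0.16237247012981856), np.float64(0.22066837519052787), np.float64(0.1648625852944308)] -0.034383955680490595
```

Both views agree: the grips are at z≈0.125, the handle at z≈0.131, and the lid measures 148×207 mm. The crate centre is about (0.5055, 0.1605) with yaw about 0.118. The stand top centre is about (0.5225, -0.172, 0.034) with yaw about -0.03. First I'll move clear toward the crate.

{"fn": "play_rows", "kwargs": {
  "deltas": [
    [0.773, -0.5, -0.02, 0, 0, 0.13, 0.5],
    [0.773, -0.5, -0.02, 0, 0, 0.13, 0.5],
    [0.773, -0.5, -0.02, 0, 0, 0.13, 0.5],
    [0.773, -0.5, -0.02, 0, 0, 0.13, 0.5],
    [0.773, -0.5, -0.02, 0, 0, 0.13, 0.5],
    [0.773, -0.5, -0.02, 0, 0, 0.13, 0.5],
    [0.773, -0.5, -0.02, 0, 0, 0.13, 0.5],
    [0.773, -0.5, -0.02, 0, 0, 0.13, 0.5],
    [0.773, -0.5, -0.02, 0, 0, 0.13, 0.5],
    [0.773, -0.5, -0.02, 0, 0, 0.13, 0.5]
  ],
  "newtons": 50
}}

```text
clock: 1.2
position: [0.503, -0.1942, 0.2413]
tool_rot: [-3.14, -0.001, 0.125]
force: [-0.7, -0.7, 0.2]
grip_width: 0.0429
finger_force: 0.0
```

{"fn": "play_rows", "kwargs": {
  "deltas": [
    [0.095, -0.843, 0.06, 0, 0, 0.003, 0.5],
    [0.095, -0.843, 0.06, 0, 0, 0.003, 0.5],
    [0.095, -0.843, 0.06, 0, 0, 0.003, 0.5],
    [0.095, -0.843, 0.06, 0, 0, 0.003, 0.5],
    [0.095, -0.843, 0.06, 0, 0, 0.003, 0.5],
    [0.095, -0.843, 0.06, 0, 0, 0.003, 0.5],
    [0.095, -0.843, 0.06, 0, 0, 0.003, 0.5],
    [0.095, -0.843, 0.06, 0, 0, 0.003, 0.5],
    [0.095, -0.843, 0.06, 0, 0, 0.003, 0.5],
    [0.095, -0.843, 0.06, 0, 0, 0.003, 0.5]
  ]
}}

```text
clock: 2.2
position: [0.4966, 0.2284, 0.2108]
tool_rot: [-3.14, 0.001, 0.117]
force: [-0.3, -0.0, -0.4]
grip_width: 0.0427
finger_force: 0.0
```

```bash
cat >> h.py <<'E'
def need(target,yaw,rp=True):
    s=observe(); R=Ro.from_euler("xyz",s["tool_rot"]); d=R.inv().apply(np.array(target)-s["position"])
    r=(R.inv()*Ro.from_euler("xyz",[np.pi,0,yaw])).as_rotvec()
    print(s["clock"],np.round(s["position"],4),np.round(s["tool_rot"],4),"q7",round(s["qpos"][6],2),"shift",np.round(d/.5,4),"turn",np.round(r/np.radians(120),4),"F",np.round(s["force"],1),"w",s["grip_width"])
E
python3 -c "
from h import *
need([.4977,.2303,.20],.118)"
```

```text
2.2 [0.4966 0.2284 0.2108] [-3.1403e+00  8.0000e-04  1.1720e-01] q7 -2.11 shift [ 0.0026 -0.0035  0.0215] turn [-0.0006  0.0004 -0.0004] F [-0.3 -0.  -0.4] w 0.04269711377443923
```

{"fn": "play_rows", "kwargs": {
  "deltas": [
    [0.003, -0.004, 0.05, 0, 0, 0, 0.5],
    [0.003, -0.004, 0.1, 0, 0, 0, 0.5],
    [0.003, -0.004, 0.15, 0, 0, 0, 0.5],
    [0.003, -0.004, 0.18, 0, 0, 0, 0.5],
    [0.003, -0.004, 0.204, 0, 0, 0, 0.5],
    [0.003, -0.004, 0.204, 0, 0, 0, 0.5],
    [0.003, -0.004, 0.204, 0, 0, 0, 0.5]
  ]
}}

```text
clock: 2.9
position: [0.4991, 0.2265, 0.1097]
tool_rot: [-3.142, -0.0, 0.112]
force: [-0.2, -0.2, 0.6]
grip_width: 0.0429
finger_force: 0.0
```

```bash
python3 -c "
from h import *
need([.4977,.2303,.108],.118)
im=grab_frame('side')[215:345,280:430,::-1]
cv2.imwrite('pics/g1.png',cv2.resize(im,None,fx=4,fy=4))"
```

```text
2.9 [0.4991 0.2265 0.1097] [-3.1416e+00 -3.0000e-04  1.1180e-01] q7 -2.16 shift [-0.002  -0.0078  0.0035] turn [-0.     -0.0001 -0.003 ] F [-0.2 -0.2  0.6] w 0.04292099300215749
```

View pics/g1.png

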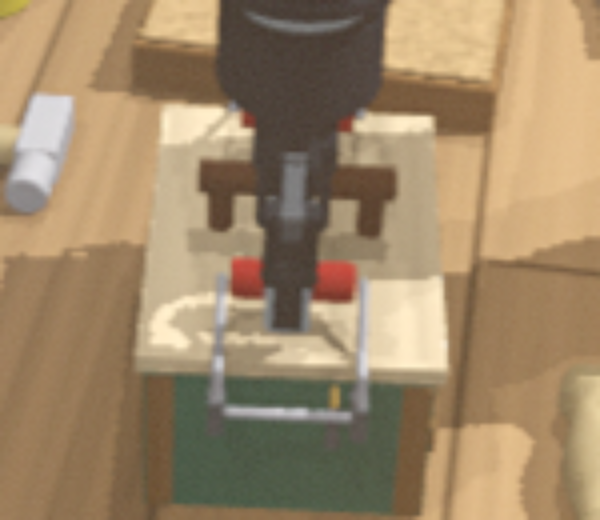

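The fingers straddle grip A centrally between its legs (crop 290,300), clear of the handle. I'll correct the 4 mm offset and close.

{"fn": "play_rows", "kwargs": {
  "deltas": [
    [-0.002, -0.008, 0.004, 0, 0, -0.003, 0.5],
    [-0.002, -0.008, 0.004, 0, 0, -0.003, 0.5],
    [-0.002, -0.008, 0.004, 0, 0, -0.003, 1],
    [-0.002, -0.008, 0.004, 0, 0, -0.003, 1],
    [-0.002, -0.008, 0.004, 0, 0, -0.003, 1],
    [-0.002, -0.008, 0.004, 0, 0, -0.003, 1],
    [-0.002, -0.008, 0.004, 0, 0, -0.003, 1]
  ],
  "newtons": 50
}}

```text
clock: 3.65
position: [0.4975, 0.2302, 0.1073]
tool_rot: [3.141, 0.0, 0.118]
force: [0.9, -4.8, 0.8]
grip_width: 0.0184
finger_force: 49.2
```

```bash
cat >> h.py <<'E'
def arc(a1,a0=0.0,n=10):
    # crate-frame outward/up shifts of grip from hinge angle a0 to a1, tool units
    f=lambda a:np.array([64*np.cos(np.pi-np.arctan2(46,44)-a),64*np.sin(np.pi-np.arctan2(46,44)-a)])
    for k in range(1,n+1):
        d=f(a0+(a1-a0)*k/n)-f(a0); print(round(a0+(a1-a0)*k/n,2),"out %.4f up %.4f"%tuple(d/500))
E
python3 -c "
from h import *
need([.4977,.2303,.108],.118)
print(observe()['finger_force']);arc(2.35,0,24)"
```

```text
3.65 [0.4975 0.2302 0.1073] [3.1411 0.     0.118 ] q7 -2.16 shift [ 0.0004 -0.0002 -0.0013] turn [0.0002 0.     0.    ] F [ 0.9 -4.8  0.8] w 0.018382232028839037
49.18695509433746
0.1 out 0.0095 up 0.0082
0.2 out 0.0197 up 0.0154
0.29 out 0.0306 up 0.0217
0.39 out 0.0420 up 0.0268
0.49 out 0.0539 up 0.0307
0.59 out 0.0661 up 0.0335
0.69 out 0.0785 up 0.0351
0.78 out 0.0911 up 0.0355
0.88 out 0.1036 up 0.0346
0.98 out 0.1159 up 0.0325
1.08 out 0.1280 up 0.0292
1.18 out 0.1397 up 0.0248
1.27 out 0.1509 up 0.0192
1.37 out 0.1616 up 0.0126
1.47 out 0.1715 up 0.0049
1.57 out 0.1806 up -0.0036
1.66 out 0.1889 up -0.0131
1.76 out 0.1961 up -0.0233
1.86 out 0.2024 up -0.0341
1.96 out 0.2076 up -0.0455
2.06 out 0.2116 up -0.0574
2.15 out 0.2144 up -0.0696
2.25 out 0.2160 up -0.0820
2.35 out 0.2165 up -0.0945
```

{"fn": "play_rows", "kwargs": {
  "deltas": [
    [0, -0.005, -0.004, 0, 0, 0, 1],
    [0, -0.01, -0.008, 0, 0, 0, 1],
    [0, -0.02, -0.015, 0, 0, 0, 1],
    [0, -0.031, -0.022, 0, 0, 0, 1],
    [0, -0.042, -0.027, 0, 0, 0, 1],
    [0, -0.054, -0.031, 0, 0, 0, 1],
    [0, -0.066, -0.0335, 0, 0, 0, 1],
    [0, -0.0785, -0.035, 0, 0, 0, 1]
  ]
}}

```text
clock: 4.45
position: [0.4926, 0.2703, 0.1249]
tool_rot: [-3.141, -0.0, 0.119]
force: [1.0, -1.0, -1.0]
grip_width: 0.0184
finger_force: 49.1
```

```bash
cat >> h.py <<'E'
def rel(p0,yaw=.118):
    s=observe(); d=np.array(s["position"])-p0
    print("out(+y crate) %.4f x %.4f up %.4f"%((-np.sin(yaw)*d[0]+np.cos(yaw)*d[1])/.5,(np.cos(yaw)*d[0]+np.sin(yaw)*d[1])/.5,d[2]/.5),"F",np.round(s["force"],1),s["grip_width"],s["finger_force"],s["tool_rot"],s["clock"])
E
python3 -c "
from h import *
rel([.4975,.2302,.1073])"
```

```text
out(+y crate) 0.0809 x -0.0002 up 0.0352 F [ 1. -1. -1.] 0.01835693692053832 49.08993065357208 [-3.14130419e+00 -7.14026984e-05  1.18680862e-01] 4.45
```

{"fn": "play_rows", "kwargs": {
  "deltas": [
    [0, -0.0125, 0, 0, 0, 0, 1],
    [0, -0.025, 0.0005, 0, 0, 0, 1],
    [0, -0.0375, 0.0025, 0, 0, 0, 1],
    [0, -0.0495, 0.006, 0, 0, 0, 1],
    [0, -0.061, 0.0105, 0, 0, 0, 1],
    [0, -0.0725, 0.016, 0, 0, 0, 1],
    [0, -0.083, 0.0225, 0, 0, 0, 1],
    [0, -0.093, 0.03, 0, 0, 0, 1],
    [0, -0.102, 0.0385, 0, 0, 0, 1],
    [0, -0.1105, 0.048, 0, 0, 0, 1]
  ]
}}

```text
clock: 5.45
position: [0.4861, 0.3241, 0.1001]
tool_rot: [3.141, 0.001, 0.118]
force: [1.8, -6.8, -10.1]
grip_width: 0.0181
finger_force: 49.1
```

```bash
python3 -c "
from h import *
rel([.4975,.2302,.1073])"
```

```text
out(+y crate) 0.1892 x -0.0006 up -0.0144 F [  1.8  -6.8 -10.1] 0.01806478481853285 49.051260352134705 [3.14051388e+00 7.21543743e-04 1.18115620e-01] 5.45
```

{"fn": "play_rows", "kwargs": {
  "deltas": [
    [0, 0.001, 0.006, 0, 0, 0, 1],
    [0, -0.0045, 0.012, 0, 0, 0, 1],
    [0, -0.0075, 0.017, 0, 0, 0, 1],
    [0, -0.0105, 0.0225, 0, 0, 0, 1],
    [0, -0.0155, 0.0335, 0, 0, 0, 1],
    [0, -0.0195, 0.0445, 0, 0, 0, 1],
    [0, -0.0215, 0.0565, 0, 0, 0, 1],
    [0, -0.0215, 0.0565, 0, 0, 0, 1]
  ]
}}

```text
clock: 6.25
position: [0.4848, 0.336, 0.0717]
tool_rot: [-3.141, 0.0, 0.119]
force: [-2.9, 5.2, -4.6]
grip_width: 0.0185
finger_force: 49.8
```

```bash
python3 -c "
from h import *
rel([.4975,.2302,.1073])"
```

```text
out(+y crate) 0.2132 x -0.0004 up -0.0713 F [-2.9  5.2 -4.6] 0.018498124372414035 49.767635464668274 [-3.14074452e+00  1.75942847e-05  1.19120572e-01] 6.25
```

{"fn": "play_rows", "kwargs": {
  "deltas": [
    [0, -0.002, 0.005, 0, 0, 0, 1],
    [0, -0.0025, 0.01, 0, 0, 0, 1],
    [0, -0.003, 0.015, 0, 0, 0, 1],
    [0, -0.003, 0.02, 0, 0, 0, 1],
    [0, -0.003, 0.023, 0, 0, 0, 1],
    [0, -0.003, 0.023, 0, 0, 0, 1]
  ]
}}

```text
clock: 6.85
position: [0.4847, 0.3368, 0.0607]
tool_rot: [-3.141, 0.0, 0.119]
force: [-2.3, 4.7, -5.3]
grip_width: 0.0181
finger_force: 49.7
```

```bash
python3 -c "
from h import *
rel([.4975,.2302,.1073])"
```

```text
out(+y crate) 0.2148 x -0.0003 up -0.0932 F [-2.3  4.7 -5.3] 0.018065056511787705 49.67170536518097 [-3.14135527e+00  4.79552992e-05  1.18570708e-01] 6.85
```

{"fn": "play_rows", "kwargs": {
  "deltas": [
    [0, 0, 0.002, 0, 0, 0, 1],
    [0, 0, 0.003, 0, 0, 0, 1],
    [0, 0, 0.004, 0, 0, 0, 1],
    [0, 0, 0.004, 0, 0, 0, 1]
  ]
}}

```text
clock: 7.25
position: [0.4849, 0.3369, 0.0599]
tool_rot: [-3.141, -0.001, 0.118]
force: [-7.2, 1.3, 15.5]
grip_width: 0.0181
finger_force: 51.5
```

{"fn": "play_rows", "kwargs": {
  "deltas": [
    [0, 0, -0.001, 0, 0, 0, 1],
    [0, 0, -0.001, 0, 0, 0, 0.5],
    [0, 0, -0.001, 0, 0, 0, 0.5],
    [0, 0, -0.001, 0, 0, 0, 0.5],
    [0, 0, -0.06, 0, 0, 0, 0.5],
    [0, 0, -0.14, 0, 0, 0, 0.5],
    [0, 0, -0.24, 0, 0, 0, 0.5],
    [0, 0, -0.28, 0, 0, 0, 0.5],
    [0, 0, -0.28, 0, 0, 0, 0.5]
  ]
}}

```text
clock: 8.15
position: [0.4861, 0.3373, 0.2023]
tool_rot: [-3.139, -0.005, 0.118]
force: [0.3, -0.3, -0.0]
grip_width: 0.0426
finger_force: 0.0
```

```bash
python3 -c "
from h import *
need([.5138,.0913,.20],.118)
T,S=grab_frame('top'),grab_frame('side')
for q in blobs(S,(310,225,400,370),*RED)+blobs(T,(210,215,345,300),*RED): print(np.round(q[0],1),q[1])
cv2.imwrite('pics/t2.png',cv2.resize(np.hstack([T[190:310,200:350],S[215:335,290:440]])[:,:,::-1],None,fx=2.6,fy=2.6))"
```

```text
8.15 [0.4861 0.3373 0.2023] [-3.1392 -0.0047  0.1179] q7 -2.28 shift [-0.0029  0.4951  0.0035] turn [-0.0011 -0.0022 -0.0001] F [ 0.3 -0.3 -0. ] w 0.04255710773847988
[351.4 341.7] 192.0
[226.5 272.4] 20.5
[319.8 253.8] 127.5
```

View pics/t2.png

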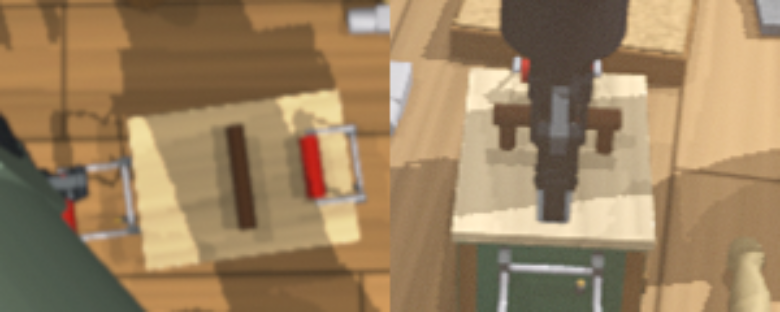

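Bail A lies open, its grip at side (351,342). Grip B is unmoved at top (319.8,253.8), so the crate hasn't shifted. Now bail B.

{"fn": "play_rows", "kwargs": {
  "deltas": [
    [-0.003, 0.1, 0.003, -0.001, -0.002, 0, 0.5],
    [-0.003, 0.2, 0.003, -0.001, -0.002, 0, 0.5],
    [-0.003, 0.3, 0.003, -0.001, -0.002, 0, 0.5],
    [-0.003, 0.4, 0.003, -0.001, -0.002, 0, 0.5],
    [-0.003, 0.46, 0.003, -0.001, -0.002, 0, 0.5],
    [-0.003, 0.495, 0.003, -0.001, -0.002, 0, 0.5],
    [-0.003, 0.495, 0.003, -0.001, -0.002, 0, 0.5],
    [-0.003, 0.495, 0.06, -0.001, -0.002, 0, 0.5],
    [-0.003, 0.495, 0.1, -0.001, -0.002, 0, 0.5],
    [-0.003, 0.495, 0.1, -0.001, -0.002, 0, 0.5]
  ]
}}

```text
clock: 9.25
position: [0.5107, 0.0913, 0.1463]
tool_rot: [3.139, 0.009, 0.12]
force: [-0.1, 0.1, 0.7]
grip_width: 0.0427
finger_force: 0.0
```

```bash
python3 -c "
from h import *
need([.5138,.0913,.107],.118)"
```

```text
9.25 [0.5107 0.0913 0.1463] [3.1393 0.0092 0.1197] q7 -1.86 shift [0.0068 0.0006 0.0785] turn [0.0011 0.0044 0.0008] F [-0.1  0.1  0.7] w 0.04274038669346866
```

{"fn": "play_rows", "kwargs": {
  "deltas": [
    [0.007, 0, 0.02, 0.001, 0.004, 0.001, 0.5],
    [0.007, 0, 0.04, 0.001, 0.004, 0.001, 0.5],
    [0.007, 0, 0.06, 0.001, 0.004, 0.001, 0.5],
    [0.007, 0, 0.078, 0.001, 0.004, 0.001, 0.5],
    [0.007, 0, 0.078, 0.001, 0.004, 0.001, 0.5]
  ]
}}

```text
clock: 9.75
position: [0.5152, 0.091, 0.1089]
tool_rot: [3.141, -0.002, 0.117]
force: [-0.3, -0.4, 0.6]
grip_width: 0.0428
finger_force: 0.0
```

```bash
python3 -c "
from h import *
need([.5138,.0913,.107],.118)"
```

```text
9.75 [0.5152 0.091  0.1089] [ 3.1414e+00 -2.3000e-03  1.1670e-01] q7 -1.88 shift [-0.0026 -0.0008  0.0038] turn [ 0.0001 -0.0011 -0.0006] F [-0.3 -0.4  0.6] w 0.04278737971638729
```

{"fn": "play_rows", "kwargs": {
  "deltas": [
    [-0.002, -0.001, 0.003, 0, -0.001, 0, 0.8],
    [-0.002, -0.001, 0.003, 0, -0.001, 0, 1],
    [-0.002, -0.001, 0.003, 0, -0.001, 0, 1],
    [-0.002, -0.001, 0.003, 0, -0.001, 0, 1],
    [-0.002, -0.001, 0.003, 0, -0.001, 0, 1]
  ]
}}

```text
clock: 10.25
position: [0.5148, 0.0913, 0.1087]
tool_rot: [3.141, -0.002, 0.116]
force: [-1.3, -3.4, 3.6]
grip_width: 0.0184
finger_force: 49.0
```

```bash
python3 -c "
from h import *
need([.5138,.0913,.107],.118);print(observe()['finger_force'])"
```

```text
10.25 [0.5148 0.0913 0.1087] [ 3.1414e+00 -2.2000e-03  1.1620e-01] q7 -1.88 shift [-0.002  -0.0003  0.0035] turn [ 0.0001 -0.001  -0.0008] F [-1.3 -3.4  3.6] w 0.018369885354275677
48.981696367263794
```

{"fn": "play_rows", "kwargs": {
  "deltas": [
    [0, 0.005, -0.004, 0, 0, 0, 1],
    [0, 0.01, -0.008, 0, 0, 0, 1],
    [0, 0.02, -0.015, 0, 0, 0, 1],
    [0, 0.031, -0.022, 0, 0, 0, 1],
    [0, 0.042, -0.027, 0, 0, 0, 1],
    [0, 0.054, -0.031, 0, 0, 0, 1],
    [0, 0.066, -0.0335, 0, 0, 0, 1],
    [0, 0.0785, -0.035, 0, 0, 0, 1]
  ]
}}

```text
clock: 11.05
position: [0.5195, 0.0518, 0.1263]
tool_rot: [3.142, -0.002, 0.116]
force: [-0.9, 2.3, 1.4]
grip_width: 0.0182
finger_force: 49.5
```

```bash
python3 -c "
from h import *
rel([.5148,.0913,.1087])"
```

```text
out(+y crate) -0.0795 x 0.0001 up 0.0352 F [-0.9  2.3  1.4] 0.018200817283554268 49.52721834182739 [ 3.14157360e+00 -2.47619867e-03  1.16161175e-01] 11.05
```

Same pattern as A, with a slightly smaller radius late in the arc.

{"fn": "play_rows", "kwargs": {
  "deltas": [
    [0, 0.0125, 0, 0, 0, 0, 1],
    [0, 0.025, 0.001, 0, 0, 0, 1],
    [0, 0.037, 0.003, 0, 0, 0, 1],
    [0, 0.049, 0.0065, 0, 0, 0, 1],
    [0, 0.0605, 0.011, 0, 0, 0, 1],
    [0, 0.0715, 0.017, 0, 0, 0, 1],
    [0, 0.082, 0.0235, 0, 0, 0, 1],
    [0, 0.092, 0.031, 0, 0, 0, 1],
    [0, 0.101, 0.0395, 0, 0, 0, 1],
    [0, 0.109, 0.049, 0, 0, 0, 1]
  ]
}}

```text
clock: 12.05
position: [0.5261, -0.0028, 0.1013]
tool_rot: [3.141, -0.003, 0.116]
force: [3.4, -4.6, -0.2]
grip_width: 0.0181
finger_force: 49.7
```

```bash
python3 -c "
from h import *
rel([.5148,.0913,.1087])"
```

```text
out(+y crate) -0.1896 x 0.0003 up -0.0149 F [ 3.4 -4.6 -0.2] 0.01809789502575651 49.66301679611206 [ 3.14093759e+00 -2.70238464e-03  1.15724120e-01] 12.05
```

{"fn": "play_rows", "kwargs": {
  "deltas": [
    [0, 0.0075, 0.01, 0, 0, 0, 1],
    [0, 0.014, 0.0205, 0, 0, 0, 1],
    [0, 0.019, 0.032, 0, 0, 0, 1],
    [0, 0.023, 0.044, 0, 0, 0, 1],
    [0, 0.026, 0.056, 0, 0, 0, 1],
    [0, 0.027, 0.062, 0, 0, 0, 1],
    [0, 0.0275, 0.068, 0, 0, 0, 1],
    [0, 0.028, 0.074, 0, 0, 0, 1],
    [0, 0.028, 0.077, 0, 0, 0, 1],
    [0, 0.028, 0.077, 0, 0, 0, 1]
  ]
}}

```text
clock: 13.05
position: [0.5273, -0.0156, 0.0628]
tool_rot: [-3.142, -0.002, 0.116]
force: [3.8, -3.3, -5.2]
grip_width: 0.0185
finger_force: 49.0
```

```bash
python3 -c "
from h import *
rel([.5148,.0913,.1087])"
```

```text
out(+y crate) -0.2153 x -0.0004 up -0.0917 F [ 3.8 -3.3 -5.2] 0.0185142379946697 49.02480661869049 [-3.14157339e+00 -1.81666596e-03  1.16364309e-01] 13.05
```

{"fn": "play_rows", "kwargs": {
  "deltas": [
    [0, 0, 0.002, 0, 0, 0, 1],
    [0, 0, 0.004, 0, 0, 0, 1],
    [0, 0, 0.005, 0, 0, 0, 1],
    [0, 0, 0.005, 0, 0, 0, 1]
  ]
}}

```text
clock: 13.45
position: [0.5275, -0.0156, 0.0613]
tool_rot: [3.141, -0.002, 0.116]
force: [-3.8, -3.0, 15.5]
grip_width: 0.018
finger_force: 51.0
```

On the stop. I'll release and rise, then move to the handle, at about (0.5056,0.160,0.131).

{"fn": "play_rows", "kwargs": {
  "deltas": [
    [0, 0, -0.001, 0, 0, 0, 1],
    [0, 0, -0.001, 0, 0, 0, 0.5],
    [0, 0, -0.001, 0, 0, 0, 0.5],
    [0, 0, -0.001, 0, 0, 0, 0.5],
    [0, 0, -0.06, 0, 0, 0, 0.5],
    [0, 0, -0.14, 0, 0, 0, 0.5],
    [0, 0, -0.24, 0, 0, 0, 0.5],
    [0, 0, -0.28, 0, 0, 0, 0.5],
    [0, 0, -0.28, 0, 0, 0, 0.5]
  ]
}}

```text
clock: 14.35
position: [0.5284, -0.0155, 0.2035]
tool_rot: [3.141, -0.007, 0.116]
force: [0.1, -0.4, -0.4]
grip_width: 0.0424
finger_force: 0.0
```

```bash
python3 -c "
from h import *
need([.5058,.160,.17],.118)
T=grab_frame('top')
for q in blobs(T,(210,200,370,300),*RED): print(np.round(q[0],1),q[1],plane('top',q[0],.078))"
```

```text
14.35 [ 0.5284 -0.0155  0.2035] [ 3.1412 -0.0069  0.1163] q7 -1.64 shift [-0.0046 -0.3539  0.0668] turn [ 0.0002 -0.0033 -0.0008] F [ 0.1 -0.4 -0.4] w 0.04244182871985687
[224.3 268.5] 132.0 [0.48417284 0.33715949 0.078     ]
```

{"fn": "play_rows", "kwargs": {
  "deltas": [
    [-0.005, -0.1, 0, 0, -0.003, -0.001, 0.5],
    [-0.005, -0.2, 0, 0, -0.003, -0.001, 0.5],
    [-0.005, -0.29, 0, 0, -0.003, -0.001, 0.5],
    [-0.005, -0.34, 0, 0, -0.003, -0.001, 0.5],
    [-0.005, -0.354, 0, 0, -0.003, -0.001, 0.5],
    [-0.005, -0.354, 0.05, 0, -0.003, -0.001, 0.5],
    [-0.005, -0.354, 0.1, 0, -0.003, -0.001, 0.5],
    [-0.005, -0.354, 0.1, 0, -0.003, -0.001, 0.5]
  ]
}}

```text
clock: 15.2
position: [0.5023, 0.1585, 0.1472]
tool_rot: [3.14, 0.01, 0.118]
force: [0.0, -0.3, -0.5]
grip_width: 0.0427
finger_force: 0.0
```

```bash
python3 -c "
from h import *
need([.5058,.160,.113],.118)
T=grab_frame('top')
for q in blobs(T,(210,200,370,300),*RED): print(np.round(q[0],1),q[1],plane('top',q[0],.078))"
```

```text
15.2 [0.5023 0.1585 0.1472] [3.14   0.01   0.1182] q7 -2.02 shift [ 0.0079 -0.0022  0.0683] turn [0.0007 0.0048 0.0001] F [ 0.  -0.3 -0.5] w 0.04268783647451489
[224.2 268.5] 129.0 [0.4840753  0.33737963 0.078     ]
[361.4 249.3] 128.0 [ 0.52741806 -0.0158962   0.078     ]
```

Both bails are open: the grips measure (0.484,0.337) and (0.527,-0.016), as expected for open bails. Their midpoint (0.5057,0.1607) shows the crate hasn't moved.

{"fn": "play_rows", "kwargs": {
  "deltas": [
    [0.007, -0.002, 0.02, 0.001, 0.003, 0, 0.5],
    [0.007, -0.002, 0.045, 0.001, 0.003, 0, 0.5],
    [0.007, -0.002, 0.066, 0.001, 0.003, 0, 0.5],
    [0.007, -0.002, 0.066, 0.001, 0.003, 0, 0.5],
    [0.007, -0.002, 0.066, 0.001, 0.003, 0, 0.5]
  ]
}}

```text
clock: 15.75
position: [0.5073, 0.1613, 0.1174]
tool_rot: [-3.14, -0.002, 0.119]
force: [-0.3, 0.5, 0.4]
grip_width: 0.0429
finger_force: 0.0
```

```bash
python3 -c "
from h import *
need([.5058,.160,.113],.118)"
```

```text
15.75 [0.5073 0.1613 0.1174] [-3.1396e+00 -1.7000e-03  1.1850e-01] q7 -2.03 shift [-0.0033  0.0022  0.0088] turn [-0.001  -0.0008  0.0003] F [-0.3  0.5  0.4] w 0.04292831007027538
```

{"fn": "play_rows", "kwargs": {
  "deltas": [
    [-0.003, 0.002, 0.009, -0.001, -0.001, 0, 0.5],
    [-0.003, 0.002, 0.009, -0.001, -0.001, 0, 0.8],
    [-0.003, 0.002, 0.009, -0.001, -0.001, 0, 1],
    [-0.003, 0.002, 0.009, -0.001, -0.001, 0, 1],
    [-0.003, 0.002, 0.009, -0.001, -0.001, 0, 1],
    [-0.003, 0.002, 0.009, -0.001, -0.001, 0, 1]
  ],
  "newtons": 80
}}

```text
clock: 16.35
position: [0.5061, 0.1601, 0.1134]
tool_rot: [3.142, -0.0, 0.118]
force: [-2.3, -1.0, 5.7]
grip_width: 0.0155
finger_force: 78.0
```

```bash
python3 -c "
from h import *
need([.5058,.160,.113],.118)"
```

```text
16.35 [0.5061 0.1601 0.1134] [ 3.1416e+00 -2.0000e-04  1.1840e-01] q7 -2.04 shift [-0.0006  0.0001  0.0007] turn [ 0.     -0.0001  0.0002] F [-2.3 -1.   5.7] w 0.015470722887156216
```

{"fn": "play_rows", "kwargs": {
  "deltas": [
    [0, 0, -0.005, 0, 0, 0, 1],
    [0, 0, -0.012, 0, 0, 0, 1],
    [0, 0, -0.022, 0, 0, 0, 1],
    [0, 0, -0.035, 0, 0, 0, 1],
    [0, 0, -0.06, 0, 0, 0, 1],
    [0, 0, -0.09, 0, 0, 0, 1],
    [0, 0, -0.13, 0, 0, 0, 1],
    [0, 0, -0.17, 0, 0, 0, 1],
    [0, 0, -0.19, 0, 0, 0, 1],
    [0, 0, -0.19, 0, 0, 0, 1]
  ]
}}

```text
clock: 17.35
position: [0.5067, 0.1603, 0.2095]
tool_rot: [-3.141, -0.002, 0.118]
force: [-0.2, -0.9, -3.3]
grip_width: 0.0159
finger_force: 78.1
```

```bash
python3 -c "
from h import *
need([.5225,-.172,.20],-.03+np.pi/2);print(observe()['moment'])"
```

```text
17.35 [0.5067 0.1603 0.2095] [-3.141e+00 -2.500e-03  1.183e-01] q7 -1.99 shift [-0.047   0.6638  0.0186] turn [ 6.000e-04 -1.200e-03 -6.792e-01] F [-0.2 -0.9 -3.3] w 0.0159063658996451
[-0.01444279 -0.04034038  0.00109071]
```

{"fn": "play_rows", "kwargs": {
  "deltas": [
    [-0.002, 0.02, 0, 0, 0, -0.02, 1],
    [-0.004, 0.06, 0, 0, 0, -0.06, 1],
    [-0.008, 0.11, 0, 0, 0, -0.11, 1],
    [-0.012, 0.165, 0, 0, 0, -0.165, 1],
    [-0.016, 0.22, 0, 0, 0, -0.22, 1],
    [-0.02, 0.275, 0, 0, 0, -0.275, 1],
    [-0.024, 0.33, 0, 0, 0, -0.33, 1],
    [-0.028, 0.385, 0, 0, 0, -0.385, 1],
    [-0.032, 0.435, 0, 0, 0, -0.435, 1],
    [-0.035, 0.48, 0, 0, 0, -0.475, 1]
  ]
}}

```text
clock: 18.35
position: [0.5165, -0.0816, 0.2071]
tool_rot: [-3.14, 0.0, 1.117]
force: [0.4, 0.8, -3.4]
grip_width: 0.0156
finger_force: 78.3
```

```bash
python3 -c "
from h import *
need([.5225,-.172,.20],-.03+np.pi/2)"
```

```text
18.35 [ 0.5165 -0.0816  0.2071] [-3.1404e+00  4.0000e-04  1.1171e+00] q7 -0.61 shift [-0.1572  0.09    0.0142] turn [-6.000e-04  1.000e-04 -2.023e-01] F [ 0.4  0.8 -3.4] w 0.015589421300207877
```

{"fn": "play_rows", "kwargs": {
  "deltas": [
    [-0.04, 0.023, 0.003, 0, 0, -0.05, 1],
    [-0.08, 0.046, 0.006, 0, 0, -0.1, 1],
    [-0.12, 0.068, 0.01, 0, 0, -0.15, 1],
    [-0.145, 0.083, 0.014, 0, 0, -0.185, 1],
    [-0.157, 0.09, 0.014, 0, 0, -0.202, 1],
    [-0.157, 0.09, 0.06, 0, 0, -0.202, 1],
    [-0.157, 0.09, 0.1, 0, 0, -0.202, 1],
    [-0.157, 0.09, 0.12, 0, 0, -0.202, 1],
    [-0.157, 0.09, 0.12, 0, 0, -0.202, 1],
    [-0.157, 0.09, 0.12, 0, 0, -0.202, 1]
  ]
}}

```text
clock: 19.35
position: [0.5229, -0.1704, 0.1483]
tool_rot: [3.142, -0.0, 1.537]
force: [-0.7, -0.4, -2.2]
grip_width: 0.0155
finger_force: 78.2
```

```bash
python3 -c "
from h import *
need([.5225,-.172,.065],-.03+np.pi/2)
T,S=grab_frame('top'),grab_frame('side')
cv2.imwrite('pics/p.png',cv2.resize(np.hstack([T[190:320,360:480],S[150:280,290:430]])[:,:,::-1],None,fx=3,fy=3))"
```

```text
19.35 [ 0.5229 -0.1704  0.1483] [ 3.1415e+00 -2.0000e-04  1.5367e+00] q7 -0.11 shift [-0.0033 -0.0008  0.1666] turn [ 0.     -0.0001 -0.002 ] F [-0.7 -0.4 -2.2] w 0.015512255584761134
```

View pics/p.png

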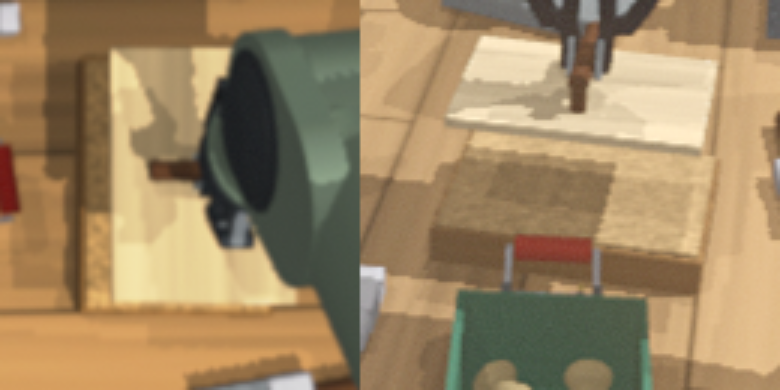

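The lid is held flat over the stand, aligned with it, and the crate is open and unmoved. Lowering.

{"fn": "play_rows", "kwargs": {
  "deltas": [
    [-0.003, -0.001, 0.02, 0, 0, -0.002, 1],
    [-0.003, -0.001, 0.05, 0, 0, -0.002, 1],
    [-0.003, -0.001, 0.08, 0, 0, -0.002, 1],
    [-0.003, -0.001, 0.105, 0, 0, -0.002, 1],
    [-0.003, -0.001, 0.125, 0, 0, -0.002, 1],
    [-0.003, -0.001, 0.14, 0, 0, -0.002, 1],
    [-0.003, -0.001, 0.145, 0, 0, -0.002, 1],
    [-0.003, -0.001, 0.145, 0, 0, -0.002, 1]
  ]
}}

```text
clock: 20.25
position: [0.5222, -0.1719, 0.0753]
tool_rot: [-3.141, -0.0, 1.541]
force: [0.0, 0.5, -2.9]
grip_width: 0.0154
finger_force: 78.3
```

```bash
python3 -c "
from h import *
need([.5225,-.172,.065],-.03+np.pi/2)"
```

```text
20.25 [ 0.5222 -0.1719  0.0753] [-3.1413e+00 -2.0000e-04  1.5407e+00] q7 -0.17 shift [-0.0001  0.0007  0.0206] turn [-0.0001 -0.0001 -0.    ] F [ 0.   0.5 -2.9] w 0.015421321073324066
```

{"fn": "play_rows", "kwargs": {
  "deltas": [
    [0, 0, 0.003, 0, 0, 0, 1],
    [0, 0, 0.006, 0, 0, 0, 1],
    [0, 0, 0.009, 0, 0, 0, 1],
    [0, 0, 0.012, 0, 0, 0, 1],
    [0, 0, 0.014, 0, 0, 0, 1],
    [0, 0, 0.014, 0, 0, 0, 1]
  ]
}}

```text
clock: 20.85
position: [0.5222, -0.1721, 0.0687]
tool_rot: [-3.142, 0.0, 1.541]
force: [-2.2, 0.3, 4.5]
grip_width: 0.0156
finger_force: 79.4
```

{"fn": "play_rows", "kwargs": {
  "deltas": [
    [0, 0, 0.001, 0, 0, 0, 1],
    [0, 0, 0.002, 0, 0, 0, 1],
    [0, 0, 0.002, 0, 0, 0, 1]
  ]
}}

```text
clock: 21.15
position: [0.5223, -0.1721, 0.0687]
tool_rot: [3.141, 0.001, 1.541]
force: [-8.1, 1.7, 24.7]
grip_width: 0.0155
finger_force: 81.5
```

Firmly seated. I'll back off and release.

{"fn": "play_rows", "kwargs": {
  "deltas": [
    [0, 0, -0.002, 0, 0, 0, 1],
    [0, 0, -0.002, 0, 0, 0, 1],
    [0, 0, -0.002, 0, 0, 0, 0.5],
    [0, 0, -0.002, 0, 0, 0, 0.5],
    [0, 0, -0.002, 0, 0, 0, 0.5],
    [0, 0, -0.03, 0, 0, 0, 0.5],
    [0, 0, -0.08, 0, 0, 0, 0.5],
    [0, 0, -0.16, 0, 0, 0, 0.5],
    [0, 0, -0.25, 0, 0, 0, 0.5],
    [0, 0, -0.3, 0, 0, 0, 0.5]
  ]
}}

```text
clock: 22.15
position: [0.523, -0.1719, 0.2218]
tool_rot: [3.138, 0.001, 1.541]
force: [1.1, 0.7, -0.4]
grip_width: 0.0422
finger_force: 0.0
```

{"fn": "play_rows", "kwargs": {
  "deltas": [
    [-0.1, 0, -0.05, 0, 0, 0, 0.5],
    [-0.2, 0, -0.08, 0, 0, 0, 0.5],
    [-0.3, 0, -0.08, 0, 0, 0, 0.5],
    [-0.4, 0, -0.08, 0, 0, 0, 0.5],
    [-0.5, 0, -0.08, 0, 0, 0, 0.5],
    [-0.6, 0, -0.08, 0, 0, 0, 0.5],
    [-0.6, 0, -0.08, 0, 0, 0, 0.5]
  ]
}}

```text
clock: 22.85
position: [0.5104, -0.4779, 0.2576]
tool_rot: [-3.141, 0.002, 1.534]
force: [-0.4, 0.7, 0.6]
grip_width: 0.0429
finger_force: 0.0
```

```bash
python3 -c "
from h import *
T,S=grab_frame('top'),grab_frame('side')
for q in blobs(T,(210,200,370,300),*RED): print(np.round(q[0],1),plane('top',q[0],.078))
cv2.imwrite('pics/f.png',np.vstack([cv2.resize(T[190:310,210:480],None,fx=3,fy=3)[:,:800],cv2.resize(S[180:360,290:557],None,fx=3,fy=3)[:240,:800]])[:600,:,::-1])"
```

```text
[224.2 268.3] [0.48453023 0.3372309  0.078     ]
[361.4 249.4] [ 0.52715327 -0.01591853  0.078     ]
```

View pics/f.png

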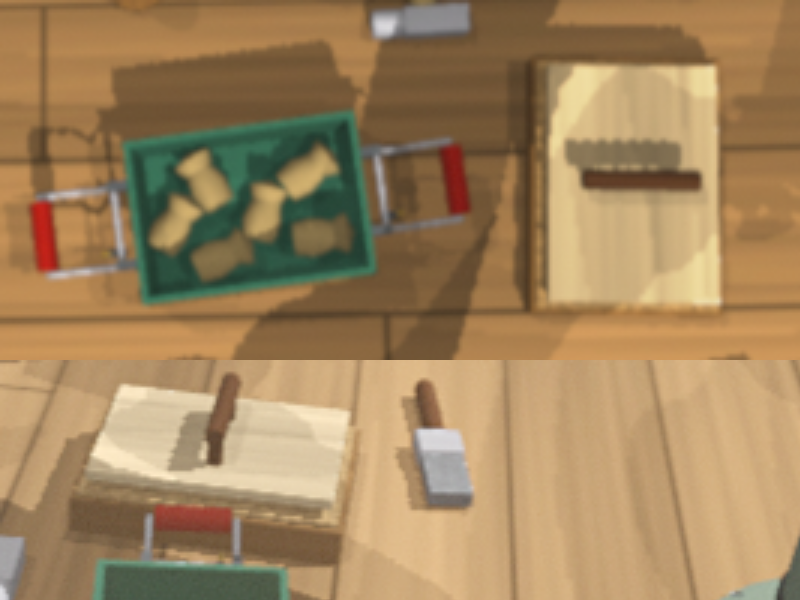

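Both bails lie open, the crate is open with its knobs inside, and the lid sits flat on the stand (crop corners about (547,66), (718,64), (721,307), (549,306)). Checking how well it is centred.

```bash
python3 -c "
from h import *
t=lambda p:np.array(p)/3+[210,190]
L=np.array([plane('top',t(p),.0555) for p in((547,66),(718,64),(721,307),(549,306))])
e=L[0]-L[3]+L[1]-L[2]
print(L.mean(0),np.arctan2(e[1],e[0]),[round(float(np.linalg.norm(L[i]-L[i-1])),4) for i in range(4)])
u=lambda p:np.array(p)/3.3+[230,190]
C=np.array([plane('top',u(p),.0375) for p in[(520,66),(722,66),(727,342),(518,342)]]);print(C.mean(0))
print(plane('top',t((641,180)),.0855), observe()['force'])"
```

```text
[ 0.52058428 -0.17458444  0.0555    ] -0.03015782652475748 [0.2103, 0.1505, 0.2127, 0.1486]
[ 0.52240641 -0.17116569  0.0375    ]
[ 0.5221946 -0.1740879  0.0855   ] [ 0.19367744  0.27914845 -0.23820766]
```

The lid is centred to within about 3 mm and 0.005 rad, so I'm handing in.

```bash
python3 -c "
from workcell import *
print(job_done())"
```

```text
the job is handed in; nothing more can be done
None
```

I handed the job in at about 23 s: both bails were eased onto their stops, and the lid is flat, handle up and lengthwise on the stand, within about 4 mm of centre; the crate did not move, and I saw nothing else on the bench disturbed.

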